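# Square up a leaning row of plates

### The arm

A 6-joint arm with a two-finger parallel gripper is mounted at the origin on a cart in front of the work surface, level with it; the furniture and walls round the work are solid. World frame = base frame: x ahead of the robot, y to its left, z up, the work surface at z = 0. Lengths are in mm, angles in rad, forces in N, time in s.
With the tool pointing down it reaches from about 275 to 975 mm from the base axis. Payload 8.4 kg.
Tool frame: the origin (TCP) lies between the finger pads; the fingertips stand 8 mm ahead of it and the grasp point (between the pads) lies 11 mm behind it; z points along the fingers, y is the line along which they close (so a half turn about z gives the same grasp; the last joint's range is limited). The gripper opens to 92 mm and grips with 3 to 60 N. Pads are 20 mm wide; open, the fingers measure 128 mm over their backs; the gripper's body (75 mm by 189 mm) begins 69 mm behind the grasp point.
Start: joints at [1.143, 0.353, 1.633, -0, 1.155, -0.002], TCP at [258.155, 569.196, 222.583] pointing down, gripper open.
Joint ranges: [-2.63, 2.63], [-0.92, 2.1], [0.06, 2.66], [-1.3, 4.44], [0, 2.69], [-3.02, 3.02]. Speed limits (rad/s): [2.22, 2.22, 2.79, 3.14, 3.14, 3.14].

### API

Orientations are given as a unit quaternion [w, x, y, z].
In Python, from rig import manip, imaging, models gives the robot as it stands.
- The arm moves only by the tool jog_arm, never from a script. Its argument "steps" is a list of rows, each a list of 2 entries, a list of its own where there are three numbers: the shift along the world's x, y, z in cm, then the turn about the world's z in degrees. In form: [[[x, y, z], twist], ...]. A call has 1 to 10 rows; each row shifts and turns the commanded pose from where the row before left it; what a row does not reach is not made up. A row lasts 1/10 s, in which the tool goes at most 50 mm and 8.59 degrees, less where a joint would pass 70% of its speed; a pose out of reach is approached as far as the arm can. A call with a gripper value outside its range is refused whole. "fingers" is the finger opening in cm, from 0 to 9.19, set as the call begins (left out, the last holds). The fingers move at their own pace and stop on an object; the grip force is fixed at half the most. Time passes only in rows, so rows that do not move let the fingers close. It gives the time, the measured TCP pose, the force, the opening and the grip force at its end, in the units of the state.
- manip.observe(): the state, without advancing time (a new reading comes with each control period).
- imaging.get_image(name): name is "side" or "top" or "wrist"; returns a dict with "image" (420x560x3 uint8, blue, green, red), "fx", "fy", "cx", "cy" (pixels), "cam_to_world" (4x4, takes a point from camera to world coordinates). Camera axes: x right, y down, z forward; pixel columns grow to the right and rows downward; lengths in mm; the calibration is good to about 2 mm. A picture is of the moment at which its call begins. There is no depth.
- manip.job_done(): hands the job in; it is judged then, once.
Trained networks look in the newest picture that a camera, given by its name, has taken for a name from the list of things; names that differ only in an ending like _2 or _b are one class to them, and where a whole thing is asked for, a point or a joint stands for the part that bears it (a point fixed in the world has none). Each returns a list of dicts, best first, with "p" (0 to 1); they miss things now and then, are a little off and sometimes report something else, mostly with a low value. They report only what shows in the picture. A call takes as long as a camera call. They do not tell look-alikes from the thing itself.
- models.outline_of(camera, label): "mask" (420x560 bool, what is visible of it) and "at" ([row, column] in pixels, amid what is visible of it).
- models.spot_point(camera, label): "at" ([row, column] in pixels: a listed point, or the origin of a listed thing).
The state is a dict: "time_s": time; "joint_pos": joint angles; "dq": joint speeds; "joint_torque": joint torques, N m; "ee_pos": TCP position; "ee_rot": TCP orientation; "ft_force": force on the tool from outside, world axes, zero at the start; "ft_torque": the same for the moment, N m; "gripper_width": finger opening in mm; "grip_force": force on a finger pad.
Only numpy, scipy, OpenCV 4.12 (cv2) and the standard library are available. Lean on these libraries where they do the work, as an engineer would, in place of code of your own. Each camera call takes 0.05 s, during which the arm holds its last target. There are 200 camera calls.

### The job

Four metal plates lean in a ragged row against the backstop of the grey squaring fixture. Push the row up against the backstop so that all four stand upright and packed tight, in the order they are in, and square them with their edges flush against the side fence. Leave everything else on the bench as it stands.

Things in the scene. Friction and masses are not known exactly. Their poses are not given: they have to be found in the camera images.
- fixture: Grey metal squaring fixture, fixed to the bench, placed and turned anew each time. Origin at bench height under the inner corner of backstop and side fence. +x points into the backstop, +y into the side fence, z up. Base plate 8 mm thick, x from -97 to +15 mm, y from -100 to +14 mm; the plates stand and slide on its top. Its -x and -y sides are open.
- backstop (a point): Foot of the backstop's face, at fixture (0, -30, 8) mm. The backstop is an upright wall 12 mm thick; its face lies at fixture x = 0, from y = -50 mm to the corner, its top at z = 56 mm. A plate pushed low, near its foot, slides in and stands up; pushed near its top it only tips.
- fence (a point): Foot of the side fence's face, at fixture (-45, 0, 8) mm. The fence is an upright wall 12 mm thick; its face lies at fixture y = 0, from the corner to x = -90 mm, its top at z = 44 mm.
- plate_1: Smooth aluminium plate 1 of 4, counted from the backstop; all alike, 8 mm thick (own x), 60 wide (y), 46 tall (z), 70 to 120 g. Origin: centre of its underside. At first it leans 15 to 30 degrees, top toward the backstop, foot away from it, its edge 7 to 18 mm short of the side fence. Home, its origin is at fixture (-4, -30, 8) mm, axes along the fixture's.
- plate_2: Smooth aluminium plate 2 of 4, counted from the backstop; all alike, 8 mm thick (own x), 60 wide (y), 46 tall (z), 70 to 120 g. Origin: centre of its underside. At first it leans 15 to 30 degrees, top toward the backstop, foot away from it, its edge 7 to 18 mm short of the side fence. Home, its origin is at fixture (-12, -30, 8) mm, axes along the fixture's.
- plate_3: Smooth aluminium plate 3 of 4, counted from the backstop; all alike, 8 mm thick (own x), 60 wide (y), 46 tall (z), 70 to 120 g. Origin: centre of its underside. At first it leans 15 to 30 degrees, top toward the backstop, foot away from it, its edge 7 to 18 mm short of the side fence. Home, its origin is at fixture (-20, -30, 8) mm, axes along the fixture's.
- plate_4: Smooth aluminium plate 4 of 4, counted from the backstop; all alike, 8 mm thick (own x), 60 wide (y), 46 tall (z), 70 to 120 g. Origin: centre of its underside. At first it leans 15 to 30 degrees, top toward the backstop, foot away from it, its edge 7 to 18 mm short of the side fence. Home, its origin is at fixture (-28, -30, 8) mm, axes along the fixture's.
- lens_can: small black screw-top lens can with a white cap, 37 mm across, 50 mm tall; bystander. Origin: centre of its underside.
- beaker: clear beaker, 57 mm across, 72 mm tall; bystander. Origin: centre of its underside.
- glass_box: small white cover-glass carton 34x34x20 mm; bystander. Origin: centre of its underside.
Not all that is in view belongs to the job. Leave any blue, pink or yellow look-alike of the plate_4 alone.

How it is judged:
By the outcome, as a careful person would: the job done as asked, in the order asked, and still so for the second after the job is handed in, with the robot touching nothing.
It also fails if it takes over 54 s, if anything falls off the work surface, if the arm or the gripper's body presses on something with over 40 N, if the wrist force passes 120 N, or if a joint passes its speed limit or range.

## Working session

There is one attempt and no reset: what is moved stays moved. The work goes in short steps, Python scripts to look and compute and a tool call to move; the robot and the scene stay as the last step left them, time stands still between calls to the robot, and variables do not carry over. Pictures are saved under pics/ and viewed, at most 10 in all, crops included, and the job is handed in when it is done.

Besides the shell and the picture viewer there is one more tool, called as name([rows], argument=value, ...), one row to a line, values as JSON. jog_arm: Moves the arm, as the interface text tells. Its arguments: {"type":"object","properties":{"steps":{"type":"array","items":{"type":"array"}},"fingers":{"type":"number"}},"required":["steps"]}

```bash
mkdir -p pics; python3 - <<'E'
from rig import manip, imaging, models
import cv2,numpy as np
s=manip.observe();print(s['time_s'],s['ee_pos'],s['ee_rot'],s['gripper_width'])
for c in ["top","side"]:
    d=imaging.get_image(c);cv2.imwrite(f"pics/{c}0.png",d["image"])
    print(c,d["fx"],d["cx"],d["cy"],np.round(d["cam_to_world"],3).tolist())
    for n in ["fixture","backstop","fence","plate_1","lens_can","beaker","glass_box"]:
        print(n,[(np.round(r["at"]).tolist(),round(r["p"],2)) for r in models.spot_point(c,n)[:6]])
E
```

```text
0.0 [257.98512773 568.76970166 221.87892374] [-1.36792788e-04  2.11297775e-01  9.77421513e-01 -6.45909736e-04] 91.85467768880247
top 420.23172054837914 281.72437947317206 214.39084103422445 [[-0.002, -0.986, 0.169, 475.276], [-1.0, 0.004, 0.015, -340.901], [-0.016, -0.169, -0.985, 930.691], [0.0, 0.0, 0.0, 1.0]]
fixture [([232.0, 222.0], 0.67), ([245.0, 234.0], 0.42)]
backstop [([238.0, 234.0], 0.82)]
fence [([250.0, 213.0], 0.84)]
plate_1 [([258.0, 230.0], 0.76), ([197.0, 177.0], 0.76), ([223.0, 301.0], 0.74), ([277.0, 297.0], 0.72), ([257.0, 170.0], 0.7), ([246.0, 232.0], 0.69)]
lens_can [([166.0, 214.0], 0.74), ([244.0, 234.0], 0.26)]
beaker [([233.0, 221.0], 0.6), ([162.0, 257.0], 0.58), ([250.0, 235.0], 0.42)]
glass_box [([291.0, 387.0], 0.75)]
side 430.72859767292186 280.9960776372003 205.98554810641184 [[0.684, 0.648, -0.335, 933.485], [0.729, -0.605, 0.319, -634.691], [0.004, -0.463, -0.887, 912.998], [0.0, 0.0, 0.0, 1.0]]
fixture [([176.0, 314.0], 0.63)]
backstop [([178.0, 307.0], 0.9)]
fence []
plate_1 [([139.0, 331.0], 0.91), ([188.0, 238.0], 0.9), ([173.0, 369.0], 0.78), ([180.0, 297.0], 0.63), ([227.0, 274.0], 0.63), ([172.0, 296.0], 0.62)]
lens_can [([172.0, 294.0], 0.64)]
beaker [([244.0, 341.0], 0.58), ([214.0, 370.0], 0.53)]
glass_box [([238.0, 162.0], 0.52)]
```

```bash
python3 - <<'E'
import cv2
a=cv2.imread("pics/top0.png")[140:310,130:410];b=cv2.imread("pics/side0.png")[90:280,140:420]
cv2.imwrite("pics/topc.png",cv2.resize(a,(784,476),interpolation=cv2.INTER_CUBIC))
cv2.imwrite("pics/sidec.png",cv2.resize(b,(784,532),interpolation=cv2.INTER_CUBIC))
E
```

```text
(no output)
```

View pics/topc.png

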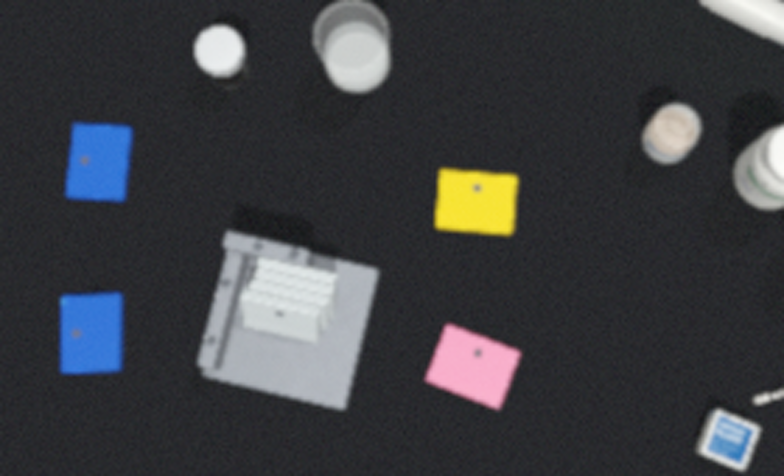

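View pics/sidec.png

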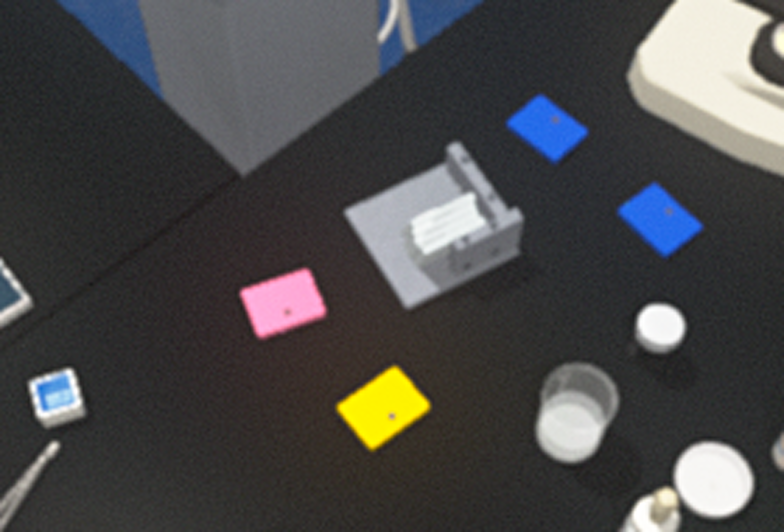

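The row is at about (245, 258) in top pixels, standing white inside the grey fixture. The blue pair, yellow and pink plates lie flat outside it and are look-alikes to leave alone. In the top view the backstop is along the upper edge and the fence along the left edge. Next I'll fit the fixture pose from both views.

```bash
cat > h.py <<'E'
import numpy as np
from scipy.optimize import least_squares
def proj(d,P):
    T=np.array(d["cam_to_world"]);q=(np.atleast_2d(P)-T[:3,3])@T[:3,:3]
    return np.c_[d["fx"]*q[:,0]/q[:,2]+d["cx"],d["fy"]*q[:,1]/q[:,2]+d["cy"]]
def fx2w(p,P):
    x,y,a=p;P=np.atleast_2d(P).astype(float);c,s=np.cos(a),np.sin(a)
    return np.c_[x+c*P[:,0]-s*P[:,1],y+s*P[:,0]+c*P[:,1],P[:,2]]
E
python3 - <<'E'
from h import *
from rig import imaging
import cv2
t=imaging.get_image("top");s=imaging.get_image("side")
ct=lambda u,v:(130+u/2.8,140+v/2.8); cs=lambda u,v:(140+u/2.8,90+v/2.8)
PT=[(-97,-100,8),(15,-100,8),(0,-30,8),(-45,0,8),(12,12,56)]
uT=[ct(346,409),ct(380,268),(234,238),(213,250),ct(226,232)]
PS=[(-97,-100,8),(15,-100,0),(12,12,56)]
uS=[cs(344,211),cs(408,307),cs(522,213)]
f=lambda p:np.r_[(proj(t,fx2w(p,PT))-uT).ravel(),(proj(s,fx2w(p,PS))-uS).ravel()]
r=least_squares(f,[450,-200,-.19],x_scale=[10,10,.1],loss='soft_l1')
print(r.x,np.degrees(r.x[2]),np.round(f(r.x),1))
B=[(-97,-100,8),(15,-100,8),(15,14,8),(-97,14,8)];W=[(0,-50,56),(0,0,56),(12,12,56),(12,-50,56)];F=[(0,0,44),(-90,0,44),(-90,12,44),(0,12,44)]
out=[]
for d,(r0,c0) in((t,(200,180)),(s,(120,240))):
    k=6;im=cv2.resize(d["image"][r0:r0+100,c0:c0+130],None,fx=k,fy=k,interpolation=cv2.INTER_CUBIC)
    for Q,col in((B,(0,255,0)),(W,(0,0,255)),(F,(255,0,255))):
        u=((proj(d,fx2w(r.x,Q))-[c0,r0]+.5)*k).astype(int);cv2.polylines(im,[u],True,col,1)
    out.append(im)
cv2.imwrite("pics/fit.png",cv2.resize(np.hstack(out)[:, :],None,fx=.51,fy=.51))
cv2.imwrite("pics/fit_t.png",out[0])
E
```

```text
[ 5.92895955e+02 -1.87296396e+02 -2.19407334e-01] -12.571114232792652 [-0.7 -0.1 -1.3  0.1 -1.9 -2.3  1.   2.6  0.4  0.3 -0.3 -0.2 -0.1  1.1
 -0.3  1.2]
```

View pics/fit_t.png

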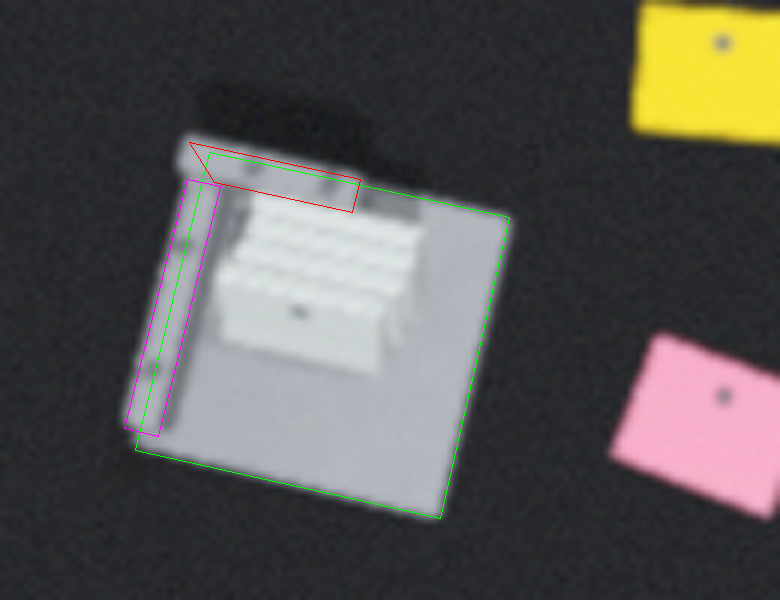

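View pics/fit.png

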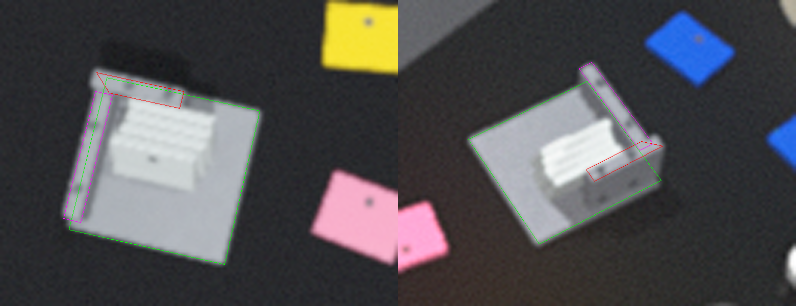

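The fit holds to about 1 px: fixture origin ≈ (593, -187), yaw ≈ -12.6°, and plate 4's foot near fixture x ≈ -52. Before travelling I'll check the path for tall things, since the side view shows a microscope.

```bash
python3 - <<'E'
from h import *
import cv2
from rig import imaging
t=imaging.get_image("top");s=imaging.get_image("side")
L=np.c_[np.linspace(258,508,9),np.linspace(569,-209,9),np.full(9,222)]
out=[]
for d in(t,s):
    im=d["image"].copy()
    for z,c in((222,(0,255,0)),(0,(0,0,255))):
        for u in proj(d,np.c_[L[:,:2],np.full(9,z)]):
            if abs(u).max()<2000: cv2.circle(im,(int(u[0]),int(u[1])),3,c,-1)
    out.append(im)
cv2.imwrite("pics/path.png",cv2.resize(np.hstack(out),(800,300)))
E
```

```text
(no output)
```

View pics/path.png

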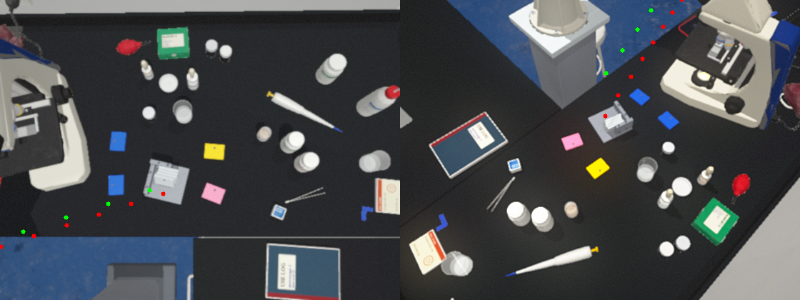

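jog_arm([
  [[0.5, -4.7, 0], 1.2],
  [[0.5, -4.7, 0], 1.2],
  [[0.5, -4.7, 0], 1.2],
  [[0.5, -4.7, 0], 1.2],
  [[0.5, -4.7, 0], 1.2],
  [[0.5, -4.7, 0], 1.2],
  [[0.5, -4.7, 0], 1.2],
  [[0.5, -4.7, 0], 1.2],
  [[0.5, -4.7, 0], 1.1],
  [[0.5, -4.7, 0], 1.1],
], fingers=2.0)

```text
time_s: 2.0
ee_pos: [308.0, 97.6, 222.9]
ee_rot: [0.001, 0.109, 0.994, 0.0]
ft_force: [1.2, 0.1, 0.0]
gripper_width: 20.5
grip_force: 0.0
```

jog_arm([
  [[2.5, -3.8, -1.0], 0],
  [[2.5, -3.8, -1.0], 0],
  [[2.5, -3.8, -1.0], 0],
  [[2.5, -3.8, -1.0], 0],
  [[2.5, -3.8, -1.0], 0],
  [[2.5, -3.8, -1.0], 0],
  [[2.5, -3.9, -1.0], 0],
  [[2.5, -3.9, -1.0], 0],
  [[0, 0, -2], 0],
  [[0, 0, -2], 0],
])

```text
time_s: 3.0
ee_pos: [509.0, -208.3, 101.9]
ee_rot: [0.0, 0.111, 0.994, -0.0]
ft_force: [-0.4, 0.5, -0.3]
gripper_width: 20.0
grip_force: 0.0
```

```bash
python3 - <<'E'
from rig import imaging
import cv2
a=imaging.get_image("wrist")["image"];b=imaging.get_image("side")["image"][100:240,240:430]
cv2.imwrite("pics/w1.png",cv2.hconcat([cv2.resize(a,(400,300)),cv2.resize(b,(400,300))]))
E
```

```text
(no output)
```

View pics/w1.png

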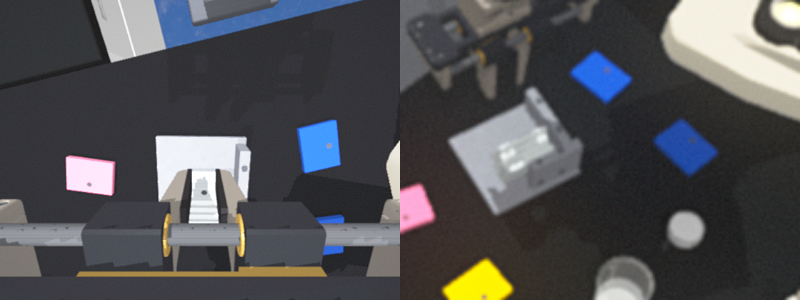

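The wrist view shows the fingers aligned with the row (plates between them at about (203, 190)), with the tool behind plate 4 and clear of the fence. I'll descend behind the foot of plate 4.

jog_arm([
  [[0, 0, -3], 0],
  [[0, 0, -3], 0],
  [[0, 0, -1.5], 0],
  [[0, 0, -0.8], 0],
  [[0, 0, 0], 0],
])

```text
time_s: 3.6
ee_pos: [508.1, -206.6, 19.6]
ee_rot: [-0.0, 0.11, 0.994, 0.0]
ft_force: [0.0, -0.0, 0.2]
gripper_width: 20.2
grip_force: 0.0
```

jog_arm([
  [[0.39, -0.09, 0], 0],
  [[0.39, -0.09, 0], 0],
  [[0.2, -0.04, 0], 0],
  [[0.2, -0.05, 0], 0],
  [[0.2, -0.04, 0], 0],
  [[0.2, -0.05, 0], 0],
  [[0.2, -0.04, 0], 0],
  [[0.2, -0.05, 0], 0],
  [[0.2, -0.04, 0], 0],
  [[0.2, -0.05, 0], 0],
])

```text
time_s: 4.6
ee_pos: [531.6, -212.0, 19.4]
ee_rot: [-0.001, 0.11, 0.994, 0.0]
ft_force: [-2.5, 0.6, -0.2]
gripper_width: 20.2
grip_force: 0.8
```

jog_arm([
  [[0.2, -0.04, 0], 0],
  [[0.2, -0.05, 0], 0],
  [[0.2, -0.04, 0], 0],
  [[0.2, -0.05, 0], 0],
  [[0, 0, 0], 0],
])

```text
time_s: 5.1
ee_pos: [540.5, -214.1, 19.7]
ee_rot: [0.0, 0.11, 0.994, -0.0]
ft_force: [0.1, 0.2, -0.4]
gripper_width: 19.9
grip_force: 0.2
```

jog_arm([
  [[0.1, -0.02, 0], 0],
  [[0.1, -0.02, 0], 0],
  [[0, 0, 0], 0],
])

```text
time_s: 5.4
ee_pos: [542.1, -214.4, 19.6]
ee_rot: [0.0, 0.11, 0.994, -0.0]
ft_force: [0.2, -0.4, -0.3]
gripper_width: 20.0
grip_force: 0.4
```

jog_arm([
  [[0.1, -0.02, 0], 0],
  [[0.1, -0.03, 0], 0],
  [[0, 0, 0], 0],
])

```text
time_s: 5.7
ee_pos: [544.1, -214.9, 19.6]
ee_rot: [0.0, 0.11, 0.994, 0.0]
ft_force: [-0.3, 1.1, -0.6]
gripper_width: 19.9
grip_force: 0.6
```

jog_arm([
  [[0.1, -0.02, 0], 0],
  [[0.1, -0.02, 0], 0],
  [[0, 0, 0], 0],
])

```text
time_s: 6.0
ee_pos: [544.1, -214.9, 19.4]
ee_rot: [-0.002, 0.11, 0.994, 0.0]
ft_force: [-8.1, 0.7, 5.3]
gripper_width: 19.9
grip_force: 4.1
```

```bash
cat > pic.py <<'E'
from rig import imaging
import cv2,sys
a=imaging.get_image("top")["image"][200:290,190:290];b=imaging.get_image("side")["image"][130:220,260:360]
cv2.imwrite(sys.argv[1],cv2.hconcat([cv2.resize(x,(400,360),interpolation=cv2.INTER_CUBIC) for x in(a,b)]))
E
python3 pic.py pics/p2.png
```

```text
(no output)
```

View pics/p2.png

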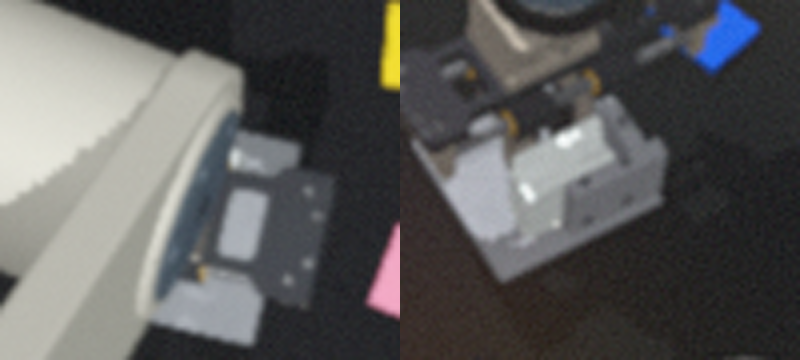

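Contact at 8 N with the front face at fixture x ≈ -32. In the side view the row stands upright against the backstop (around (565, 160)). I'll back off and check joint 6 before re-orienting for the fence push.

jog_arm([
  [[-0.2, 0.04, 0], 0],
  [[-0.2, 0.04, 0], 0],
  [[-1.2, 0.27, 0], 0],
  [[-1.4, 0.3, 0], 0],
  [[0, 0, 3.5], 0],
  [[0, 0, 3.5], 0],
], fingers=2.0)

```text
time_s: 6.7
ee_pos: [514.1, -208.2, 89.5]
ee_rot: [-0.001, 0.11, 0.994, 0.0]
ft_force: [1.8, -0.4, 0.3]
gripper_width: 20.2
grip_force: 0.0
```

```bash
python3 - <<'E'
from h import *
from rig import manip,imaging
import cv2
print(np.round(manip.observe()["joint_pos"],2))
E
python3 pic.py pics/p3.png
```

```text
[-0.39  0.41  1.89  0.    0.84 -1.74]
```

jog_arm([
  [[0.42, -0.72, 0], -8.5],
  [[0.42, -0.72, 0], -8.5],
  [[0.42, -0.72, 0], -8.5],
  [[0.42, -0.72, 0], -8.5],
  [[0.42, -0.72, 0], -8.5],
  [[0.42, -0.72, 0], -8.5],
  [[0.42, -0.72, 0], -8.5],
  [[0.42, -0.72, 0], -8.5],
  [[0.42, -0.72, 0], -8.5],
  [[0.42, -0.72, 0], -8.5],
], fingers=0.0)

```text
time_s: 7.8
ee_pos: [557.4, -280.8, 88.7]
ee_rot: [-0.0, 0.754, 0.656, -0.0]
ft_force: [-0.4, 0.6, -1.2]
gripper_width: 0.7
grip_force: 0.0
```

jog_arm([
  [[0, 0, 0], -5],
  [[0, 0, 0], 0],
  [[0, 0, 0], 0],
])

```text
time_s: 8.1
ee_pos: [557.4, -280.5, 89.0]
ee_rot: [-0.0, 0.78, 0.626, -0.0]
ft_force: [0.1, 0.3, 0.0]
gripper_width: 0.3
grip_force: 0.0
```

```bash
python3 pic.py pics/p4.png
```

```text
(no output)
```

View pics/p4.png

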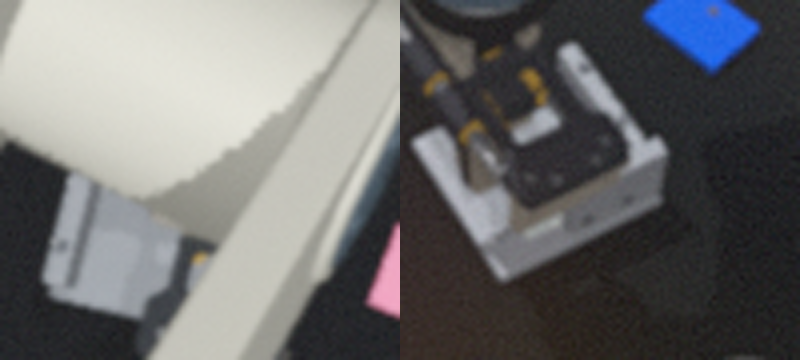

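The view shows only the arm over the fixture; the row's top is visible at (540, 125) in the side pane, still against the backstop. Descending on the open -y side.

jog_arm([
  [[-0.1, 0, -3], 0],
  [[0, 0, -2.5], 0],
  [[0, 0, -1.5], 0],
  [[0, 0, 0], 0],
])

```text
time_s: 8.6
ee_pos: [556.2, -280.3, 17.9]
ee_rot: [-0.001, 0.78, 0.626, -0.0]
ft_force: [-0.2, -0.1, 1.2]
gripper_width: 0.3
grip_force: 0.0
```

jog_arm([
  [[0.07, 0.29, 0], 0],
  [[0.06, 0.3, 0], 0],
  [[0.07, 0.29, 0], 0],
  [[0.05, 0.25, 0], 0],
  [[0.05, 0.24, 0], 0],
  [[0.06, 0.24, 0], 0],
  [[0.05, 0.25, 0], 0],
  [[0.05, 0.24, 0], 0],
  [[0, 0, 0], 0],
])

```text
time_s: 9.5
ee_pos: [561.6, -259.5, 19.6]
ee_rot: [-0.0, 0.78, 0.625, 0.0]
ft_force: [-0.3, -0.4, 0.1]
gripper_width: 0.3
grip_force: 0.0
```

jog_arm([
  [[0.04, 0.2, 0], 0],
  [[0.05, 0.19, 0], 0],
  [[0.02, 0.1, 0], 0],
  [[0, 0, 0], 0],
])

```text
time_s: 9.9
ee_pos: [562.7, -254.7, 19.5]
ee_rot: [-0.0, 0.78, 0.625, 0.0]
ft_force: [0.6, 0.2, -0.3]
gripper_width: 0.5
grip_force: 0.1
```

jog_arm([
  [[0.02, 0.1, 0], 0],
  [[0.02, 0.09, 0], 0],
  [[0, 0, 0], 0],
])

```text
time_s: 10.2
ee_pos: [563.0, -253.0, 19.6]
ee_rot: [0.0, 0.78, 0.625, -0.0]
ft_force: [-0.3, -1.5, 0.2]
gripper_width: 0.4
grip_force: 0.7
```

jog_arm([
  [[0.02, 0.1, 0], 0],
  [[0, 0, 0], 0],
])

```text
time_s: 10.4
ee_pos: [563.3, -252.9, 19.7]
ee_rot: [0.001, 0.78, 0.625, -0.0]
ft_force: [-2.2, -5.8, -0.1]
gripper_width: 0.5
grip_force: 3.3
```

jog_arm([
  [[0.02, 0.1, 0], 0],
  [[0.02, 0.1, 0], 0],
  [[0, 0, 0], 0],
])

```text
time_s: 10.7
ee_pos: [563.5, -252.7, 20.0]
ee_rot: [0.002, 0.78, 0.626, -0.001]
ft_force: [-3.2, -16.9, 0.6]
gripper_width: 0.1
grip_force: 8.5
```

jog_arm([
  [[-0.04, -0.2, 0], 0],
  [[-0.04, -0.2, 0], 0],
  [[-0.2, -1.0, 0], 0],
  [[-0.3, -1.5, 0], 0],
  [[0, 0, 3.5], 0],
  [[0, 0, 3.5], 0],
], fingers=2.0)

```text
time_s: 11.3
ee_pos: [556.7, -279.9, 89.3]
ee_rot: [-0.001, 0.781, 0.625, -0.001]
ft_force: [-0.1, -1.0, 0.0]
gripper_width: 19.9
grip_force: 0.0
```

jog_arm([
  [[-0.41, 0.75, 0], 8.5],
  [[-0.41, 0.75, 0], 8.5],
  [[-0.41, 0.75, 0], 8.5],
  [[-0.41, 0.75, 0], 8.5],
  [[-0.41, 0.75, 0], 8.5],
  [[-0.41, 0.75, 0], 8.5],
  [[-0.41, 0.75, 0], 8.5],
  [[-0.41, 0.75, 0], 8.5],
  [[-0.41, 0.75, 0], 8.5],
  [[-0.41, 0.75, 0], 8.5],
])

```text
time_s: 12.3
ee_pos: [516.7, -204.6, 89.7]
ee_rot: [0.0, 0.15, 0.989, -0.0]
ft_force: [-0.5, 0.7, -0.1]
gripper_width: 20.0
grip_force: 0.0
```

jog_arm([
  [[0, 0, 0], 5],
  [[0, 0, 0], 0],
  [[0, 0, -3.5], 0],
  [[0, 0, -2.5], 0],
  [[0, 0, -1.0], 0],
  [[0, 0, 0], 0],
])

```text
time_s: 12.9
ee_pos: [516.0, -204.1, 18.4]
ee_rot: [-0.001, 0.111, 0.994, 0.0]
ft_force: [-0.9, -0.4, 0.8]
gripper_width: 20.2
grip_force: 0.0
```

jog_arm([
  [[0.49, -0.11, 0], 0],
  [[0.49, -0.11, 0], 0],
  [[0.49, -0.11, 0], 0],
  [[0.39, -0.09, 0], 0],
  [[0.29, -0.06, 0], 0],
  [[0.2, -0.05, 0], 0],
  [[0.1, -0.02, 0], 0],
  [[0.1, -0.02, 0], 0],
  [[0.1, -0.02, 0], 0],
  [[0, 0, 0], 0],
])

```text
time_s: 13.9
ee_pos: [543.4, -209.9, 19.6]
ee_rot: [0.0, 0.11, 0.994, -0.0]
ft_force: [0.5, -0.5, -0.2]
gripper_width: 20.3
grip_force: 0.0
```

jog_arm([
  [[0.1, -0.02, 0], 0],
  [[0.1, -0.02, 0], 0],
  [[0, 0, 0], 0],
])

```text
time_s: 14.2
ee_pos: [545.1, -210.2, 19.5]
ee_rot: [-0.0, 0.11, 0.994, 0.0]
ft_force: [-1.7, 0.6, 0.8]
gripper_width: 20.1
grip_force: 0.7
```

jog_arm([
  [[0.1, -0.02, 0], 0],
  [[0.1, -0.02, 0], 0],
  [[0.1, -0.02, 0], 0],
  [[0, 0, 0], 0],
])

```text
time_s: 14.6
ee_pos: [545.2, -210.1, 19.1]
ee_rot: [-0.003, 0.11, 0.994, 0.001]
ft_force: [-10.6, 0.6, 7.3]
gripper_width: 19.8
grip_force: 5.7
```

jog_arm([
  [[-0.2, 0.04, 0], 0],
  [[-0.2, 0.04, 0], 0],
  [[-1.2, 0.27, 0], 0],
  [[-1.4, 0.3, 0], 0],
  [[0, 0, 4], 0],
  [[0, 0, 4], 0],
  [[-4, 3, 2], 0],
  [[-4, 3, 2], 0],
  [[-4, 3, 2], 0],
  [[-3, 3, 0], 0],
])

```text
time_s: 15.6
ee_pos: [375.7, -90.2, 156.8]
ee_rot: [0.002, 0.11, 0.994, -0.0]
ft_force: [0.2, 0.6, 1.2]
gripper_width: 20.2
grip_force: 0.0
```

```bash
python3 pic.py pics/p5.png
```

```text
(no output)
```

View pics/p5.png

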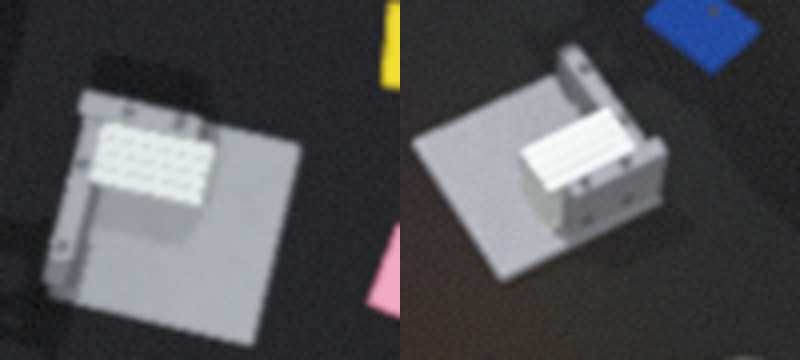

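Both views show the four plates upright, packed against the backstop (top pane about (150, 165)), with their left edges in line at the fence. The neighbouring blue, yellow and pink plates are where they were. Handing in.

```bash
python3 -c "
from rig import manip
print(manip.job_done())"
```

```text
the job is handed in; nothing more can be done
None
```

I handed the job in at about 16 s: in the last pictures all four plates stand upright in their original order, packed against the backstop with their edges at the fence. I moved nothing else; the verdict was not shown.

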